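Hang the slotted shelf bracket on the cake stand's headed pin

ROBOT

A 7-joint arm with a two-finger parallel gripper is mounted at the origin on the work surface. World frame = base frame: x ahead of the robot, y to its left, z up, the work surface at z = 0. Lengths are in m, angles in degrees, forces in N, time in s.
With the tool pointing down it reaches from about 0.425 to 0.975 m from the base axis. Payload 16.7 kg.
Tool frame: the origin (TCP) lies on the front face of the gripper's body, between the roots of the fingers; the fingertips stand 73 mm ahead of it and the grasp point (between the pads) lies 54 mm ahead of it; z points along the fingers, x is the direction in which the jaws open and shut, and the axes are right-handed (so a half turn about z gives the same grasp; the last joint's range is limited). The gripper opens to 85 mm and grips with 20 to 120 N. Pads are 22 mm wide; open, the fingers measure 114 mm over their backs; the gripper's body (76 mm by 85 mm) begins 54 mm behind the grasp point. The pads swing forward as they close: fully open they stand 13 mm farther back than shut.
Start: joints at [61.049, 24.414, 4.234, 92.017, -1.954, 63.644, -3.845], TCP at [0.235, -0.633, 0.304] pointing down, gripper open.
Joint ranges: [-163.25, 163.25], [-28.42, 122.38], [-70.27, 78.77], [12.13, 141.07], [-58.53, 238.53], [9.26, 117.41], [-156.51, 156.51]. Speed limits (degrees/s): [108.29, 108.29, 136.94, 136.94, 172.46, 172.46, 172.46].

INTERFACE

Orientations are given as a 3x3 rotation matrix whose columns are the frame's x, y, z axes.
In Python, from plant import bot gives the robot as it stands. The module is installed in compiled form; this text tells all that it offers.
- The arm moves only by the tool jog_arm, never from a script. Its arguments are lists of equal length, an entry for each row: "delta_pos": the shift along the tool's x, y, z in m, a list of three; "roll": the turn about the tool's z in rad. A call has 1 to 12 rows; each row shifts and turns the pose as measured when the row begins, along the tool's axes as they then stand; what a row does not reach is not made up. A row lasts 1/12 s, in which the tool goes at most 41.7 mm and 7.16 degrees, less where a joint would pass 70% of its speed; a pose out of reach is approached as far as the arm can. A call is refused whole if a number of a shift passes 0.0417 or a number of a turn 0.125, either way. A call with a gripper value outside its range is refused whole. "fingers" is the closure, from 0 (fully open) to 1 (shut), set as the call begins (left out, the last holds). The fingers move at their own pace and stop on an object; "squeeze" is the grip in N (left out, the last holds). Time passes only in rows, so rows that do not move let the fingers close. It gives the time, the measured TCP pose, the force and the opening at its end, in the units of the state.
- bot.state(): the state, without advancing time (a new reading comes with each control period).
- bot.snapshot(name): name is "scene" or "top"; returns a dict with "frame" (480x640x3 uint8, red, green, blue), "range_z" (480x640 float32, m along the optical axis (not along the pixel's ray), 0 where there is no reading), "mtx" (3x3 intrinsics, pixels), "R" (3x3) and "t" (3): a world point X has camera coordinates R X + t. Camera axes: x right, y down, z forward; pixel columns grow to the right and rows downward; lengths in m; the calibration is good to about 2 mm. A picture is of the moment at which its call begins.
- bot.sign_off(): hands the job in, once; it reports no verdict.
The state is a dict: "time_s": time; "joint_positions": joint angles; "joint_velocities": joint speeds; "tau": joint torques, N m; "tcp_pos": TCP position; "eef_rot": TCP orientation; "ft_force": force on the tool from outside, world axes, zero at the start; "torque": the same for the moment, N m; "opening": finger opening in m.
Only numpy, scipy, OpenCV 4.12 (cv2) and the standard library are available. Lean on these libraries where they do the work, as an engineer would, in place of code of your own. Each camera call takes 0.05 s, during which the arm holds its last target. There are 200 camera calls.

TASK

Take the slotted shelf bracket (blue grip) out of the wooden rack and hang it on the headed pin of the cake stand's upright: bring it in from the side, behind the brass head, so that the pin runs along the slot to its end, then let it down gently until the pin sits fully home in the upper notch, and let go so that it hangs upright and still. The pin's height has been changed and is not known exactly, so feel for it or look, and never force the bracket against the stand (keep well below 25 N). Leave the white-gripped bracket, the pastries and the other loose things where they are.

Things in the scene. Friction and masses are not known exactly. Their poses are not given: they have to be found in the camera images.
- bracket: Slotted shelf bracket, 0.25 to 0.5 kg: upright steel plate 6 thick (x), 80 wide (y), z 0 to 155 mm, with a blue grip bar on top. Origin: centre of its bottom edge, z up. L-shaped slot right through in x: open at the -y edge, level between z 70 and 83 from y -40 to its end wall at y +6.5; at the inner end a notch (y -6.5 to +6.5) goes up to z 100. Centre of mass near y 0, z 75
- bracket_grip (a point): Centre of the bracket's blue grip bar (bracket x 0, y 0, z 170): 16 thick (x), 60 wide (y), 30 high, z 155 to 185 mm. It is gripped across x
- bracket_seat (a point): Point on the bracket at x 0, y 0, z 95 mm: the pin's axis passes here when the bracket hangs fully home, with the bracket's axes along the post's
- spare: Bracket of the same outer size with a white grip bar and a closed square window instead of the open slot; stands in the other half of the rack; leave it there. Origin: centre of its bottom edge
- post: Cake stand's upright, fixed: base 140 (x) x 110 (y) x 12, upright 30 x 30 to z 172 mm. Origin: centre of the underside. A rigid round pin, 10 dia, sticks out along +x from the upright's face x 15, at y 0; the plate belongs on it between x 15 and 31 (plate centre 23), before its brass head (24 dia, x 31 to 36). The pin's axis is clamped anywhere from z 128 to 162; its height is not reported
- rack: Fixed light wood rack 75 (x) x 270 (y) x 45 high; a groove 9 wide and 35 deep runs along y at x = 0, its floor 10 above the table; the two brackets stand in it, x across the groove, near y = +60 and y = -60, either in either half. Origin: centre of the underside
- cupcake_red: Bystander: red-cupped cupcake with cream top, 72 dia, 88 high; origin centre of underside (mm)
- cupcake_dark: Bystander: dark-cupped cupcake with brown top, 72 dia, 88 high; origin centre of underside (mm)
- fig_tart: Bystander: square fig tart 85 x 85 x 34 high; origin centre of underside (mm)
- dessert_tub: Bystander: lidded square dessert tub 82 x 82 x 58 high; origin centre of underside (mm)
- ramekin: Bystander: white ceramic bowl, 76 dia, 45 high; origin centre of underside (mm)
- screwdriver: Bystander: screwdriver lying flat, x along it towards the tip (mm)

How it is judged (in metres and radians):
On the way, in this order (a step that is already met when the one before it is completed fails the run):
1. the bracket has been lifted clear of the rack (height (world z) of bracket above 0.055 m and contact force between bracket and rack below 0.05 N), for 0.1 s.
2. the bracket is between the upright and the pin's head, the pin at the inner end of the slot (x of bracket_seat in the frame of post between 0.016 and 0.03 m and y of bracket_seat in the frame of post between -0.006 and 0.006 m and z of bracket_seat in the frame of post between 0.122 and 0.188 m), for 0.1 s.
At the end, for the whole second after the job is handed in: The bracket hangs released and at rest on the stand's pin: seat point in the post's frame within 4 mm of y = 0, x 15 to 31 mm, z 123 to 168 mm; upright within 0.15 rad, its x along the post's x within 0.25 rad, over 1 N of its weight on the stand (x of bracket_seat in the frame of post between 0.015 and 0.031 m and y of bracket_seat in the frame of post between -0.004 and 0.004 m and z of bracket_seat in the frame of post between 0.123 and 0.168 m and angle between bracket's own z axis and vertical below 0.15 rad and angle between the x axis of bracket and the x axis of post, either way round below 0.25 rad and contact force between bracket and post above 1 N and linear speed of bracket below 0.02 m/s and angular speed of bracket below 0.2 rad/s); the robot touches nothing.
It fails at once if the bracket is forced against the stand with more than 25 N (contact force between bracket and post above 25 N).
It fails at once if the spare bracket is moved more than 15 mm or tipped (distance of spare from where it was at the start of the episode above 0.015 m or angle between spare's own z axis and vertical above 0.2 rad).
It fails at once if a bystander is moved more than 20 mm (distance of any of cupcake_red, cupcake_dark, fig_tart, dessert_tub, ramekin, screwdriver from where it was at the start of the episode above 0.02 m).
It also fails if it takes over 56 s, if anything falls off the work surface, if the arm or the gripper's body presses on something with over 40 N, if the wrist force passes 120 N, or if a joint passes its speed limit or range.

## Working session

There is one attempt and no reset: what is moved stays moved. The work goes in short steps, Python scripts to look and compute and a tool call to move; the robot and the scene stay as the last step left them, time stands still between calls to the robot, and variables do not carry over. Pictures are saved under pics/ and viewed, about 8 in all and at most 12, crops included, and the job is handed in when it is done.

Besides the shell and the picture viewer there is one more tool, called as name([rows], argument=value, ...), one row to a line, values as JSON. jog_arm: Moves the arm, as the interface text tells. Its arguments: {"type":"object","properties":{"delta_pos":{"type":"array"},"roll":{"type":"array"},"fingers":{"type":"number"},"squeeze":{"type":"number"}},"required":["delta_pos","roll"]}

```bash
mkdir -p pics
cat > h.py <<'E'
import numpy as np, cv2
from plant import bot
def snap(name,fn=None):
    s=bot.snapshot(name)
    if fn: cv2.imwrite('pics/'+fn,s['frame'][:,:,::-1])
    K=s['mtx'];z=s['range_z'];v,u=np.indices(z.shape)
    P=np.stack([(u-K[0,2])/K[0,0]*z,(v-K[1,2])/K[1,1]*z,z],-1)
    W=(P-s['t'])@s['R']; W[z==0]=np.nan
    return s,W
E
python3 - <<'E'
from h import *
a,Wa=snap('scene','s0.png');b,Wb=snap('top','t0.png')
np.savez('m.npz',Wa=Wa,Wb=Wb,fa=a['frame'],fb=b['frame'])
for s in(a,b): print(-s['R'].T@s['t'],s['R'][2],s['mtx'][0,0])
print(bot.state())
E
```

```text
[ 1.20618584 -0.22524328  0.95487098] [-0.60179415  0.2059019  -0.77165291] 453.9366534146936
[ 0.45951459 -0.02695518  1.22016602] [ 0.10129097  0.00926766 -0.99481368] 478.2421113337368
{'time_s': 0.1, 'joint_positions': array([61.05019593, 24.4459873 ,  4.23213083, 92.04739284, -1.95645261,
       63.64336121, -3.84299542]), 'joint_velocities': array([-0.02438337, -0.01315448, -0.09510932, -0.17355215, -0.05459625,
       -0.07816204,  0.02408123]), 'tau': array([ 9.87364096e-03, -9.51519442e+01,  3.77233878e+00, -4.64392662e+01,
        1.96661678e-02,  6.54705131e-03,  6.27835448e-05]), 'tcp_pos': array([ 0.23500016, -0.63247763,  0.30329094]), 'eef_rot': array([[ 3.48278242e-01, -9.37391103e-01, -4.31482069e-04],
       [-9.37390525e-01, -3.48278507e-01,  1.04163533e-03],
       [-1.12669563e-03,  4.16882803e-05, -9.99999364e-01]]), 'ft_force': array([0.02895736, 0.09407188, 0.42185303]), 'torque': array([ 0.00639146, -0.0257994 ,  0.04235571]), 'opening': 0.08537307902171591}
```

View pics/s0.png

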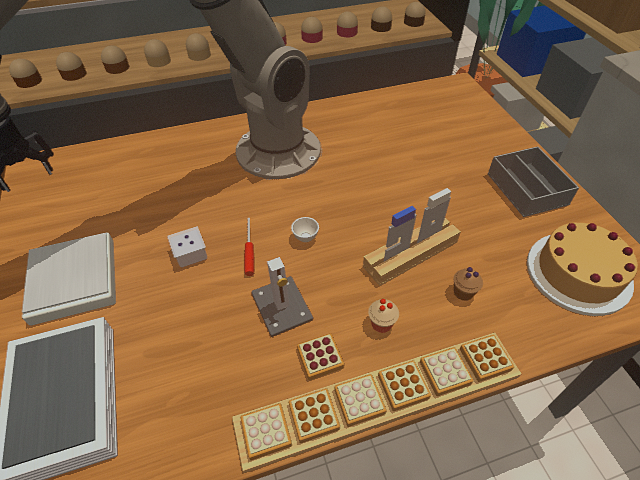

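View pics/t0.png

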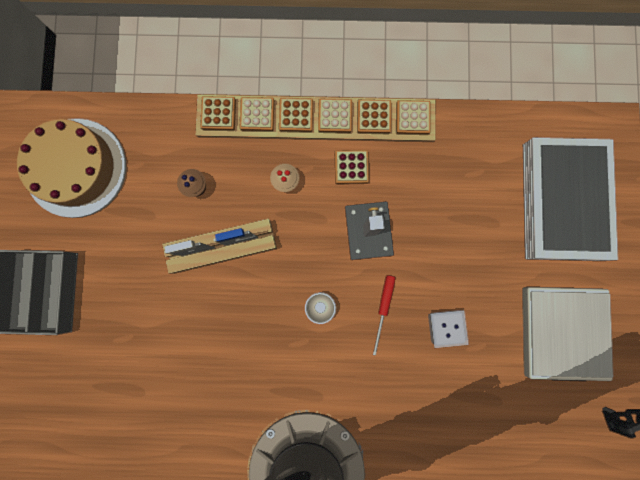

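Run:
```python
from h import *
m=np.load('m.npz');Wa,Wb,fa,fb=[m[k] for k in('Wa','Wb','fa','fb')]
def rep(n,W,mask):
    P=W[mask];P=P[~np.isnan(P[:,0])]
    r=cv2.minAreaRect((P[:,:2]*1000).astype(np.float32))
    print(n,len(P),'med',np.median(P,0).round(4),'rect',np.round(r[0],1),np.round(r[1],1),round(r[2],1),'z',np.percentile(P[:,2],[2,50,98]).round(4))
for W,f,n in((Wa,fa,'scene'),(Wb,fb,'top')):
    h=cv2.cvtColor(f,cv2.COLOR_RGB2HSV);H,S,V=[h[...,i].astype(int) for i in range(3)]
    roi=(W[...,0]>.45)&(W[...,0]<.8)&(W[...,1]>-.3)&(W[...,1]<.4)
    rep(n+' blue',W,roi&(H>105)&(H<130)&(S>120)&(W[...,2]>.1))
    rep(n+' bluetop',W,roi&(H>105)&(H<130)&(S>120)&(W[...,2]>.188))
    rep(n+' whitetop',W,roi&(S<60)&(V>120)&(W[...,2]>.188)&(W[...,1]>.1))
    near=roi&(W[...,1]<-.05)&(W[...,1]>-.27)
    rep(n+' uptop',W,near&(W[...,2]>.165)&(W[...,2]<.18)&(S<60))
    rep(n+' brass',W,near&(W[...,2]>.09)&(W[...,2]<.2)&(S>80)&(H<30))
    rep(n+' base',W,near&(W[...,2]>.007)&(W[...,2]<.017)&(S<60)&(W[...,0]>.5))
    rep(n+' rack',W,roi&(W[...,1]>0.02)&(W[...,2]>.04)&(W[...,2]<.05)&(H<30)&(S>60))
def crop(f,x,y,w,h,k): return cv2.resize(f[y:y+h,x:x+w],None,fx=k,fy=k,interpolation=cv2.INTER_CUBIC)
c=np.hstack([crop(fa,355,180,110,100,3.6),crop(fa,240,245,110,100,3.6)])
cv2.imwrite('pics/c0.png',c[:,:,::-1])
```

```text
scene blue 106 med [0.5595 0.1775 0.1936] rect [559.1 177.4] [14.3 57.3] 14.3 z [0.1912 0.1936 0.1962]
scene bluetop 106 med [0.5595 0.1775 0.1936] rect [559.1 177.4] [14.3 57.3] 14.3 z [0.1912 0.1936 0.1962]
scene whitetop 111 med [0.5309 0.2838 0.1937] rect [529.6 283.3] [16.9 60.1] 13.0 z [0.1909 0.1937 0.1968]
scene uptop 161 med [ 0.5953 -0.1433  0.1703] rect [ 595.  -142.7] [32.1 29.3] 6.8 z [0.1664 0.1703 0.1733]
scene brass 122 med [ 0.6266 -0.1394  0.1472] rect [ 607.  -140.7] [51.  29.6] 7.4 z [0.0941 0.1472 0.1705]
scene base 1402 med [ 0.6153 -0.1379  0.0105] rect [ 595.2 -143. ] [140.1 107.4] 7.4 z [0.0075 0.0105 0.0145]
scene rack 1602 med [0.5621 0.2126 0.0437] rect [618.5 203.5] [246.5 345.3] 4.4 z [0.0403 0.0437 0.0489]
top blue 215 med [0.5563 0.1759 0.1948] rect [557.  176.4] [15.7 58.1] 14.2 z [0.1828 0.1948 0.1987]
top bluetop 199 med [0.5564 0.1762 0.195 ] rect [557.  176.5] [15.7 57.9] 14.2 z [0.1905 0.195  0.1988]
top whitetop 201 med [0.529  0.2848 0.1954] rect [535.3 260.2] [ 15.8 112. ] 14.7 z [0.1918 0.1954 0.1991]
top uptop 189 med [ 0.5939 -0.1425  0.1727] rect [ 593.6 -142.1] [30.3 30.3] 7.5 z [0.168  0.1727 0.1756]
top brass 22 med [ 0.6257 -0.1351  0.1547] rect [ 626.2 -137. ] [ 4.7 20.1] 7.6 z [0.1481 0.1547 0.1596]
top base 1804 med [ 0.5812 -0.1349  0.0124] rect [ 594.1 -143.1] [138.2 108.8] 7.3 z [0.0081 0.0124 0.0164]
top rack 2185 med [0.539  0.2241 0.0455] rect [634.9 205.7] [240.  367.5] 14.8 z [0.0411 0.0455 0.0494]
```

View pics/c0.png

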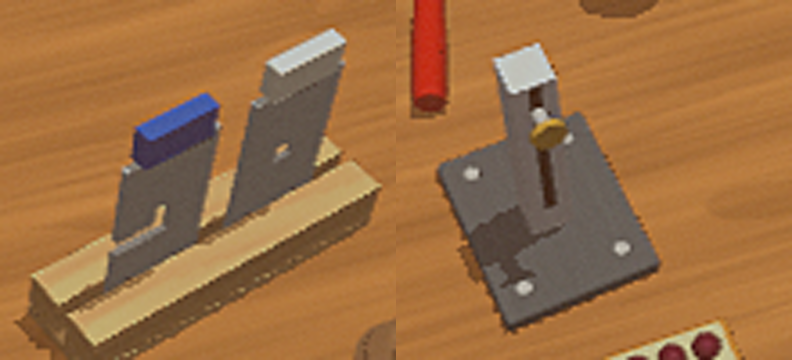

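Scene picture: the blue bracket is at about (400,230), with its slot open to the left (world −y). The post is at (280,290), with the brass head at (281,283) facing +x. In the top view the blue grip is at (229,235) and the upright at (376,222). The bracket therefore needs no flip, only about −7° of yaw. I'm swinging the arm over now.

jog_arm([
  [-0.004, -0.04, 0],
  [-0.004, -0.04, 0],
  [-0.004, -0.04, 0],
  [-0.004, -0.04, 0],
  [-0.004, -0.04, 0],
  [-0.004, -0.04, 0],
  [-0.004, -0.04, 0],
  [-0.004, -0.04, 0],
  [-0.004, -0.04, 0],
  [-0.004, -0.04, 0],
  [-0.004, -0.04, 0],
  [-0.004, -0.04, 0],
], roll=[-0.063, -0.063, -0.063, -0.063, -0.063, -0.063, -0.063, -0.063, -0.063, -0.063, -0.063, -0.063], fingers=0)

```text
time_s: 1.1
tcp_pos: [0.5631, -0.2881, 0.297]
eef_rot: [[0.903, -0.429, -0.009], [-0.429, -0.903, 0.002], [-0.009, 0.002, -1.0]]
ft_force: [1.4, -0.8, 0.6]
opening: 0.0854
```

jog_arm([
  [-0.016, -0.035, -0.001],
  [-0.014, -0.036, -0.001],
  [-0.012, -0.037, -0.001],
  [-0.01, -0.037, -0.001],
  [-0.007, -0.038, -0.001],
  [-0.005, -0.038, -0.001],
  [-0.003, -0.038, 0],
  [0, -0.038, 0],
  [0.002, -0.038, 0],
  [0.004, -0.038, 0],
  [0.006, -0.038, 0],
  [0.009, -0.037, 0],
], roll=[-0.058, -0.058, -0.058, -0.058, -0.058, -0.058, -0.058, -0.058, -0.058, -0.058, -0.058, -0.058])

```text
time_s: 2.1
tcp_pos: [0.5627, 0.1953, 0.302]
eef_rot: [[0.958, 0.286, -0.012], [0.286, -0.958, 0.002], [-0.011, -0.005, -1.0]]
ft_force: [1.3, -0.1, 0.6]
opening: 0.0854
```

Run:
```python
from h import *
s=bot.state();p=s['tcp_pos'];R=s['eef_rot'];print(p,R.round(4).tolist(),s['ft_force'])
c,sn=np.cos(np.radians(14.3)),np.sin(np.radians(14.3))
d=np.array([.5572,.1768,p[2]])-p;print('need tool',R.T@d,'roll',-(np.radians(14.3)-np.arctan2(R[1,0],R[0,0])))
m=np.load('m.npz')
t=np.radians(7.4);A=np.array([[np.cos(t),np.sin(t)],[-np.sin(t),np.cos(t)]])
for k,kf,o in(('Wa','fa',np.array([.595,-.143])),('Wb','fb',np.array([.5938,-.1425]))):
    W=m[k].copy();W[...,:2]=(W[...,:2]-o)@A.T
    sel=(W[...,0]>.024)&(W[...,0]<.042)&(abs(W[...,1])<.018)&(W[...,2]>.1)&(W[...,2]<.19)
    P=W[sel]*1000;h=cv2.cvtColor(m[kf],cv2.COLOR_RGB2HSV)[sel]
    print(k,len(P),'mean',P.mean(0),'min',P.min(0),'max',P.max(0),'mid z',(np.percentile(P[:,2],3)+np.percentile(P[:,2],97))/2)
    v,u=np.where(sel);print(u.min(),u.max(),v.min(),v.max())
```

```text
[0.56274595 0.1953065  0.30198746] [[0.9581, 0.2862, -0.0118], [0.2863, -0.9582, 0.0019], [-0.0107, -0.0052, -0.9999]] [ 1.2766244  -0.06308704  0.58198482]
need tool [-1.06110992e-02  1.61447085e-02  3.05191259e-05] roll 0.04075006947762577
Wa 72 mean [ 34.02472051   0.19829367 146.29017382] min [ 24.83922342 -10.22352079 131.81790205] max [ 37.70583751  12.15926657 156.77385392] mid z 144.64092544221333
277 287 278 286
Wb 41 mean [ 31.02466445   0.84069895 151.4715086 ] min [ 25.58419807 -11.52265688 137.61284833] max [ 35.22432788  11.34364487 159.71186498] mid z 149.79778736152576
368 378 208 212
```

jog_arm([
  [-0.01, 0.016, 0],
  [0, 0, 0],
  [0, 0, 0.02],
  [0, 0, 0.015],
  [0, 0, 0],
], roll=[0.04, 0, 0, 0, 0])

```text
time_s: 2.52
tcp_pos: [0.5544, 0.189, 0.2656]
eef_rot: [[0.964, 0.265, -0.013], [0.265, -0.964, 0.006], [-0.011, -0.01, -1.0]]
ft_force: [-0.6, -0.0, 0.5]
opening: 0.0854
```

Run:
```python
from h import *
s=bot.state();p=s['tcp_pos'];R=s['eef_rot'];print(p,R.round(4).tolist(),s['ft_force'])
d=np.array([.5572,.1768,.234])-p;print('need tool',R.T@d,'roll',-(np.radians(14.3)-np.arctan2(R[1,0],R[0,0])))
```

```text
[0.55437642 0.18899995 0.26560526] [[0.9642, 0.2649, -0.0128], [0.265, -0.9642, 0.0064], [-0.0107, -0.0096, -0.9999]] [-0.62280446 -0.04361213  0.49823868]
need tool [-0.00017227  0.01281338  0.03148796] roll 0.01863619684064577
```

jog_arm([
  [0, 0.013, 0],
  [0, 0, 0.016],
  [0, 0, 0.016],
  [0, 0, 0],
], roll=[0.019, 0, 0, 0])

```text
time_s: 2.85
tcp_pos: [0.5588, 0.173, 0.2344]
eef_rot: [[0.97, 0.241, -0.012], [0.241, -0.97, 0.006], [-0.011, -0.008, -1.0]]
ft_force: [-1.0, -0.1, -0.1]
opening: 0.0853
```

Run:
```python
from h import *
s=bot.state();p=s['tcp_pos'];R=s['eef_rot'];print(p,R.round(4).tolist(),s['ft_force'])
d=np.array([.5572,.1768,.234])+.054*np.array([0,0,-1])-p-.054*R[:,2];print('need tool',R.T@d,'roll',-(np.radians(14.3)-np.arctan2(R[1,0],R[0,0])))
```

```text
[0.55880889 0.17304467 0.23436855] [[0.9704, 0.2411, -0.0122], [0.2412, -0.9705, 0.0056], [-0.0105, -0.0083, -0.9999]] [-1.03406806 -0.07765187 -0.07915896]
need tool [-8.44932348e-05 -3.57903094e-03  4.04169294e-04] roll -0.0059531583271713595
```

jog_arm([
  [0, -0.003, 0],
  [0, 0, 0],
  [0, 0, 0],
  [0, 0, 0],
  [0, 0, 0],
  [0, 0, 0],
  [0, 0, 0],
  [0, 0, 0],
], roll=[0, 0, 0, 0, 0, 0, 0, 0], fingers=1, squeeze=60)

```text
time_s: 3.52
tcp_pos: [0.5599, 0.1748, 0.2395]
eef_rot: [[0.971, 0.238, -0.008], [0.238, -0.971, 0.006], [-0.006, -0.008, -1.0]]
ft_force: [-0.8, -0.1, -3.2]
opening: 0.015
```

Run:
```python
from h import *
s=bot.state();p=s['tcp_pos'];R=s['eef_rot'];print(p,R.round(4).tolist(),s['ft_force'],s['torque'],s['opening'])
```

```text
[0.55992028 0.1748328  0.23946706] [[0.9712, 0.238, -0.0081], [0.2381, -0.9712, 0.0061], [-0.0064, -0.0078, -0.9999]] [-0.77692206 -0.14360806 -3.20897505] [ 0.00407496  0.01791436 -0.00617212] 0.015002568425958053
```

jog_arm([
  [0, 0, -0.005],
  [0, 0, -0.008],
  [0, 0, -0.01],
  [0, 0, -0.01],
  [0, 0, -0.01],
  [0, 0, -0.01],
  [0, 0, -0.01],
  [0, 0, -0.008],
  [0, 0, -0.006],
  [0, 0, 0],
  [0, 0, 0],
], roll=[0, 0, 0, 0, 0, 0, 0, 0, 0, 0, 0])

```text
time_s: 4.43
tcp_pos: [0.5605, 0.1745, 0.3266]
eef_rot: [[0.971, 0.238, -0.006], [0.238, -0.971, 0.006], [-0.005, -0.008, -1.0]]
ft_force: [-0.4, -0.5, -3.7]
opening: 0.015
```

```bash
cat >> h.py <<'E'
def bluebox(show=None):
    s=bot.state();out=[]
    for n in('scene','top'):
        sn,W=snap(n,show and f'{n[0]}{show}.png')
        h=cv2.cvtColor(sn['frame'],cv2.COLOR_RGB2HSV);H,S=h[...,0].astype(int),h[...,1]
        m=(H>105)&(H<130)&(S>120)&(W[...,0]>.4)&(W[...,0]<.8)&(abs(W[...,1])<.4)&(W[...,2]>.1)
        P=W[m];print(n,len(P),'med',np.median(P,0).round(4),'min',P.min(0).round(4),'max',P.max(0).round(4))
        out.append((sn,W,m))
    return s,out
E
python3 - <<'E'
from h import *
s,o=bluebox('1')
p=s['tcp_pos'];R=s['eef_rot'];print(p,R.round(4).tolist(),s['ft_force'],s['torque'],s['opening'])
c=np.hstack([o[0][0]['frame'][150:350,240:480],o[1][0]['frame'][130:330,160:400]])
cv2.imwrite('pics/c1.png',cv2.resize(c,(800,333),interpolation=cv2.INTER_CUBIC)[:,:,::-1])
E
```

```text
scene 16 med [0.5618 0.16   0.2814] min [0.5569 0.1475 0.2571] max [0.5713 0.1728 0.2838]
top 1 med [0.5954 0.1256 0.6003] min [0.5954 0.1256 0.6003] max [0.5954 0.1256 0.6003]
[0.56048676 0.17449083 0.32657021] [[0.9712, 0.2383, -0.0065], [0.2383, -0.9712, 0.0065], [-0.0048, -0.0078, -1.0]] [-0.36735048 -0.45191902 -3.65074325] [-0.00629152 -0.06135723  0.03147083] 0.015046394145693573
```

View pics/c1.png

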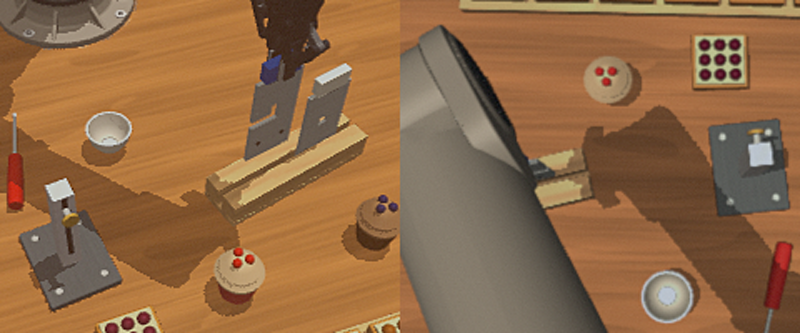

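The bracket is held and clear of the rack; in the scene crop its plate hangs at about (275,115). The top view is blocked by the arm. Next I'm carrying it to the pre-entry spot on the +y side of the pin.

jog_arm([
  [0, 0.01, 0],
  [0, 0.018, 0],
  [0, 0.025, 0],
  [0, 0.025, 0],
  [0, 0.025, 0],
  [0, 0.025, 0],
  [0, 0.025, 0],
  [0, 0.025, 0],
  [0, 0.025, 0],
  [0, 0.018, 0],
  [0, 0.01, 0],
  [0, 0, 0],
], roll=[0, 0, 0.025, 0.025, 0.025, 0.025, 0.015, 0, 0, 0, 0, 0])

```text
time_s: 5.53
tcp_pos: [0.5993, -0.0702, 0.3162]
eef_rot: [[0.993, 0.121, -0.019], [0.121, -0.993, 0.005], [-0.018, -0.008, -1.0]]
ft_force: [0.2, -1.2, -3.3]
opening: 0.0153
```

Run:
```python
from h import *
s=bot.state();p=s['tcp_pos'];R=s['eef_rot'];print(p,R.round(4).tolist(),s['ft_force'],s['torque'],s['opening'])
t=np.radians(7.4)
d=np.array([.610,-.083,p[2]])-p;print('need tool',R.T@d,'roll',-(t-np.arctan2(R[1,0],R[0,0])))
# pin height: fit rendered disc centroid, anchored on the upright top, from the first pictures
sn=bot.snapshot('scene');st=bot.snapshot('top');m=np.load('m.npz')
Rp=np.array([[np.cos(t),-np.sin(t),0],[np.sin(t),np.cos(t),0],[0,0,1]])
def proj(c,X):
    Y=X@c['R'].T+c['t'];q=Y@c['mtx'].T;return q[:,:2]/q[:,2:]
o=np.array([.5945,-.1427,0])
def cent(c,X): # centroid of the hull
    h=cv2.convexHull((proj(c,X@Rp.T+o)*64).astype(np.float32));M=cv2.moments(h);return np.array([M['m10'],M['m01']])/M['m00']/64
a=np.linspace(0,2*np.pi,60)
top=np.array([[x,y,.172] for x in(-.015,.015) for y in(-.015,.015)])
for c,f,(u0,u1,v0,v1) in((sn,m['fa'],(262,300,250,305)),(st,m['fb'],(360,392,200,236))):
    h=cv2.cvtColor(f,cv2.COLOR_RGB2HSV).astype(int);roi=np.zeros(f.shape[:2],bool);roi[v0:v1,u0:u1]=1
    w=roi&(h[...,1]<50)&(h[...,2]>165);b=roi&(h[...,1]>110)&(h[...,0]<28)&(h[...,0]>12)&(h[...,2]>90)
    def big(k):
        n,l,S,C=cv2.connectedComponentsWithStats(k.astype(np.uint8));i=1+S[1:,4].argmax();return C[i],S[i]
    cw,sw=big(w);cb,sb=big(b);off=cw-cent(c,top)
    print('white',cw,sw,'off',off,'brass',cb,sb)
    for z in(.142,.145,.148,.151):
        X=np.array([[x,.012*np.cos(q),z+.012*np.sin(q)] for x in(.031,.036) for q in a])
        print(z,cent(c,X)+off, proj(c,X@Rp.T+o).min(0).round(1),proj(c,X@Rp.T+o).max(0).round(1))
```

```text
[ 0.59932106 -0.07022477  0.31624774] [[0.9925, 0.1206, -0.0189], [0.1207, -0.9927, 0.0053], [-0.0181, -0.0076, -0.9998]] [ 0.24015719 -1.23851423 -3.28225509] [-0.09922082 -0.0460369   0.01861772] 0.01533837229604348
need tool [ 0.00905712  0.01396933 -0.00026941] roll -0.00813842361120036
white [275.31205674 263.61702128] [267 257  17  14 141] off [0.14193258 0.29887356] brass [281.89255319 265.53617021] [262 250  38  42 940]
0.142 [282.1626094  282.82972118] [276.5 278. ] [287.6 287.1]
0.145 [282.05610287 282.03258594] [276.4 277.1] [287.5 286.3]
0.148 [281.94909112 281.23172036] [276.2 276.3] [287.4 285.5]
0.151 [281.84158145 280.42709284] [276.1 275.5] [287.3 284.7]
white [375.66853933 221.79213483] [369 211  14  19 178] off [-0.23521822 -0.06684627] brass [390.11764706 208.14705882] [388 200   4  19  34]
0.142 [372.46781778 208.88943235] [367.3 206.9] [378.1 211. ]
0.145 [372.60709316 208.68834883] [367.4 206.7] [378.3 210.8]
0.148 [372.74713364 208.48615949] [367.6 206.5] [378.4 210.6]
0.151 [372.88794628 208.28284845] [367.7 206.3] [378.6 210.4]
```

jog_arm([
  [0.004, 0.006, 0.004],
  [0.004, 0.006, 0.004],
  [0, 0, 0.004],
  [0, 0, 0],
  [0, 0, 0],
], roll=[0, 0, 0, 0, 0])

```text
time_s: 6.05
tcp_pos: [0.6096, -0.0742, 0.3025]
eef_rot: [[0.991, 0.13, -0.019], [0.13, -0.992, 0.008], [-0.018, -0.01, -1.0]]
ft_force: [0.1, 0.1, -3.3]
opening: 0.0151
```

```bash
cat >> h.py <<'E'
T=np.radians(7.4);O=np.array([.5945,-.1427,0]);Rp=np.array([[np.cos(T),-np.sin(T),0],[np.sin(T),np.cos(T),0],[0,0,1]])
def proj(c,X):
    Y=X@c['R'].T+c['t'];q=Y@c['mtx'].T;return q[:,:2]/q[:,2:]
# bracket outline points in tool frame: tool x=bracket x, tool y=-bracket y + y0, tool z=zt-bz
SL=np.array([[0,-40,70],[0,6.5,70],[0,6.5,100],[0,-6.5,100],[0,-6.5,83],[0,-40,83]])/1000
OUT=np.array([[0,-40,0],[0,40,0],[0,40,155],[0,-40,155]])/1000
def b2w(B,s,y0=-.0026,zt=.2295):
    X=np.c_[B[:,0],y0-B[:,1],zt-B[:,2]];return X@s['eef_rot'].T+s['tcp_pos']
def pose(s):
    q=(b2w(np.array([[0,0,.095],[0,0,0]]),s)-O)@Rp;R=s['eef_rot']
    print('t',round(s['time_s'],2),'tcp',s['tcp_pos'].round(4),'F',s['ft_force'].round(1),'M',s['torque'].round(2),'seat in post mm',(q[0]*1e3).round(1),'bz',round(q[1,2]*1e3,1),'yaw-post deg',round(np.degrees(np.arctan2(R[1,0],R[0,0]))-7.4,2),'toolz',R[:,2].round(4))
def overlay(s,c,fn,off,zp,u0,v0,w,h,k):
    im=cv2.resize(c['frame'][v0:v0+h,u0:u0+w],None,fx=k,fy=k,interpolation=cv2.INTER_CUBIC)[:,:,::-1].copy()
    def dr(X,col): cv2.polylines(im,[np.round((proj(c,X)+off-[u0,v0]+.5)*k-.5).astype(np.int32)],True,col,1)
    for B in(SL,OUT): dr(b2w(B+[.003,0,0],s),(0,255,0))
    a=np.linspace(0,2*np.pi,40)
    dr(np.c_[a*0+.036,.012*np.cos(a),zp+.012*np.sin(a)]@Rp.T+O,(0,0,255))
    dr(np.array([[x,y,.172] for x,y in((-.015,-.015),(.015,-.015),(.015,.015),(-.015,.015))])@Rp.T+O,(255,0,0))
    cv2.imwrite('pics/'+fn,im)
E
python3 - <<'E'
from h import *
s=bot.state();pose(s)
c,W=snap('scene');off=np.array([.14,.3])
overlay(s,c,'c2.png',off,.1455,250,220,110,100,7)
m=np.load('m.npz');W=(m['Wa']-[.595,-.143,0])@Rp
sel=(W[...,0]>.029)&(W[...,0]<.042)&(abs(W[...,1])<.018)&(W[...,2]>.125)&(W[...,2]<.19)
v,u=np.where(sel);print(len(u),u.mean(),v.mean())
for r in range(v.min(),v.max()+1): print(r,u[v==r].min(),u[v==r].max())
E
```

```text
t 6.05 tcp [ 0.6096 -0.0742  0.3025] F [ 0.1  0.1 -3.3] M [-0.02 -0.04  0.02] seat in post mm [ 21.4  70.  168.1] bz 73.1 yaw-post deg 0.06 toolz [-0.019   0.0079 -0.9998]
68 282.1470588235294 281.9117647058824
278 282 285
279 280 286
280 279 287
281 278 287
282 278 287
283 277 286
284 278 285
285 278 284
286 279 281
```

View pics/c2.png

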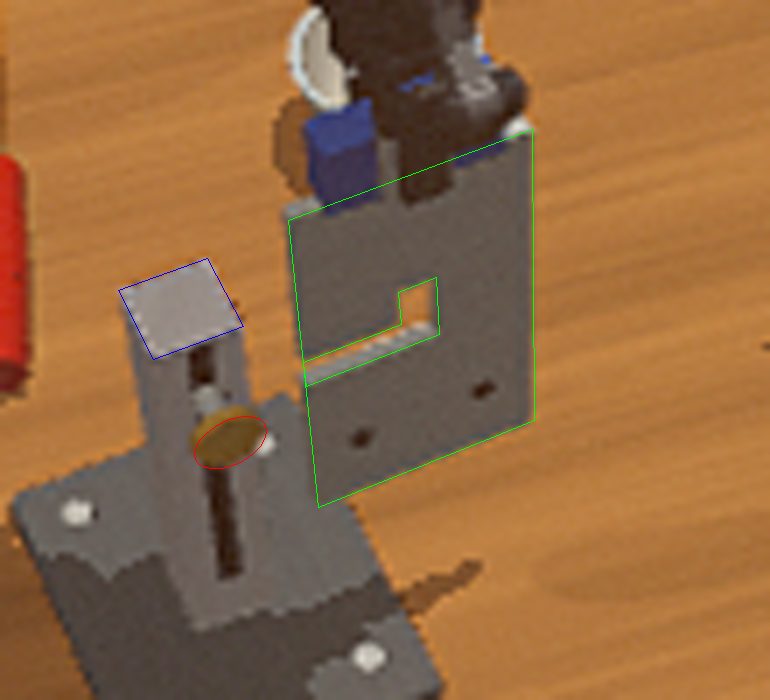

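The overlay fits both the bracket and the post. The slot runs from (305,370) to (438,300) in the crop and the brass head is centred near (230,441). That puts the pin at z ≈ 145.5 mm, so the seat point should enter at 164. I'm creeping closer.

jog_arm([
  [0.001, 0.004, 0.001],
  [0.001, 0.006, 0.001],
  [0, 0.006, 0.001],
  [0, 0.004, 0],
  [0, 0, 0],
  [0, 0, 0],
], roll=[0, 0, 0, 0, 0, 0])

```text
time_s: 6.6
tcp_pos: [0.6145, -0.0955, 0.2993]
eef_rot: [[0.991, 0.13, -0.019], [0.13, -0.991, 0.008], [-0.017, -0.01, -1.0]]
ft_force: [0.5, -0.7, -2.7]
opening: 0.015
```

```bash
python3 -c "
from h import *
pose(bot.state())"
```

```text
t 6.6 tcp [ 0.6145 -0.0955  0.2993] F [ 0.5 -0.7 -2.7] M [-0.04 -0.06 -0.05] seat in post mm [ 23.6  48.2 164.9] bz 69.9 yaw-post deg 0.1 toolz [-0.0186  0.0077 -0.9998]
```

```bash
python3 -c "
from h import *
s=bot.state();c,W=snap('scene')
overlay(s,c,'c3.png',np.array([.14,.3]),.1455,262,235,72,65,11)"
```

```text
(no output)
```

View pics/c3.png

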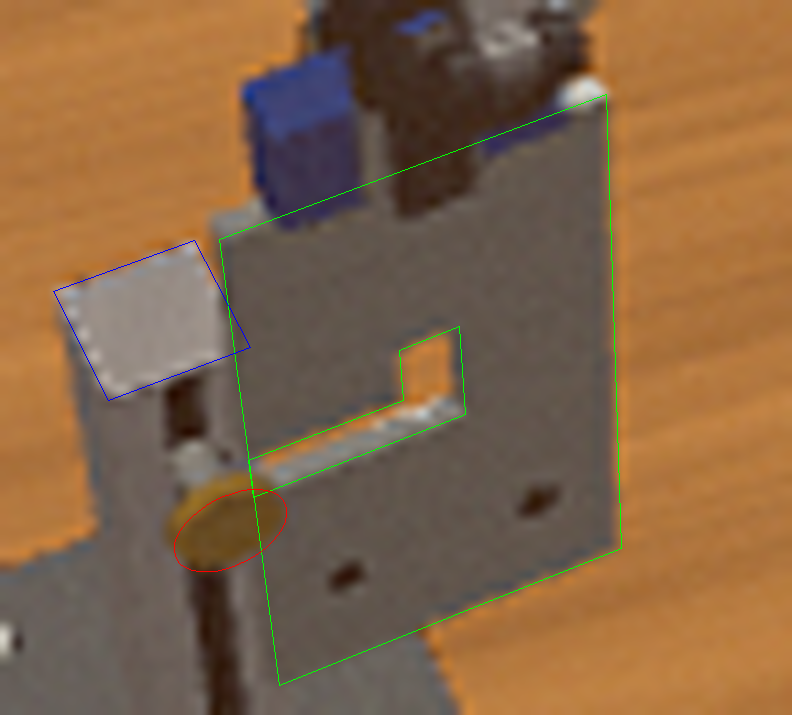

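jog_arm([
  [0, 0.003, 0],
  [0, 0.003, 0],
  [0, 0.003, 0],
  [0, 0, 0],
], roll=[0, 0, 0, 0])

```text
time_s: 6.98
tcp_pos: [0.6157, -0.1049, 0.2994]
eef_rot: [[0.991, 0.131, -0.018], [0.131, -0.991, 0.008], [-0.017, -0.01, -1.0]]
ft_force: [-0.6, -0.3, -4.0]
opening: 0.0151
```

```bash
python3 -c "
from h import *
pose(bot.state())"
```

```text
t 6.98 tcp [ 0.6157 -0.1049  0.2994] F [-0.6 -0.3 -4. ] M [-0.04 -0.13 -0.  ] seat in post mm [ 23.6  38.8 165. ] bz 70.0 yaw-post deg 0.12 toolz [-0.0184  0.0078 -0.9998]
```

jog_arm([
  [0, 0.003, 0],
  [0, 0.004, 0],
  [0, 0.004, 0],
  [0, 0.003, 0],
  [0, 0, 0],
], roll=[0, 0, 0, 0, 0])

```text
time_s: 7.4
tcp_pos: [0.6177, -0.1203, 0.2993]
eef_rot: [[0.991, 0.131, -0.018], [0.131, -0.991, 0.008], [-0.017, -0.01, -1.0]]
ft_force: [0.3, -1.3, -2.5]
opening: 0.015
```

```bash
python3 -c "
from h import *
pose(bot.state())"
```

```text
t 7.4 tcp [ 0.6177 -0.1203  0.2993] F [ 0.3 -1.3 -2.5] M [-0.03  0.02 -0.02] seat in post mm [ 23.6  23.2 164.8] bz 69.8 yaw-post deg 0.13 toolz [-0.0185  0.0077 -0.9998]
```

jog_arm([
  [0, 0.003, 0],
  [0, 0.004, 0],
  [0, 0.004, 0],
  [0, 0.003, 0],
  [0, 0, 0],
], roll=[0, 0, 0, 0, 0])

```text
time_s: 7.82
tcp_pos: [0.6198, -0.136, 0.2992]
eef_rot: [[0.991, 0.131, -0.018], [0.131, -0.991, 0.008], [-0.017, -0.01, -1.0]]
ft_force: [-0.2, 0.1, -3.8]
opening: 0.0149
```

```bash
python3 -c "
from h import *
pose(bot.state())"
```

```text
t 7.82 tcp [ 0.6198 -0.136   0.2992] F [-0.2  0.1 -3.8] M [-0.03 -0.02 -0.01] seat in post mm [ 23.6   7.3 164.7] bz 69.7 yaw-post deg 0.11 toolz [-0.0183  0.0076 -0.9998]
```

jog_arm([
  [0, 0.003, 0],
  [0, 0.003, 0],
  [0, 0, 0],
  [0, 0, 0],
], roll=[0, 0, 0, 0])

```text
time_s: 8.15
tcp_pos: [0.6207, -0.1427, 0.2991]
eef_rot: [[0.991, 0.13, -0.018], [0.13, -0.991, 0.008], [-0.017, -0.01, -1.0]]
ft_force: [-0.3, 1.3, -3.5]
opening: 0.0149
```

```bash
python3 -c "
from h import *
pose(bot.state())"
```

```text
t 8.15 tcp [ 0.6207 -0.1427  0.2991] F [-0.3  1.3 -3.5] M [-0.02 -0.07  0.03] seat in post mm [ 23.6   0.6 164.6] bz 69.7 yaw-post deg 0.1 toolz [-0.0183  0.0077 -0.9998]
```

jog_arm([
  [0, 0.001, 0],
  [0, 0.001, 0],
  [0, 0, 0],
], roll=[0, 0, 0])

```text
time_s: 8.4
tcp_pos: [0.6209, -0.1446, 0.2991]
eef_rot: [[0.991, 0.131, -0.018], [0.131, -0.991, 0.008], [-0.017, -0.01, -1.0]]
ft_force: [-0.2, 0.5, -2.3]
opening: 0.015
```

```bash
python3 -c "
from h import *
s=bot.state();pose(s)
c,W=snap('scene')
overlay(s,c,'c4.png',np.array([.14,.3])*0,.1455,250,230,90,75,8)"
```

```text
t 8.4 tcp [ 0.6209 -0.1446  0.2991] F [-0.2  0.5 -2.3] M [-0.05 -0.03 -0.  ] seat in post mm [ 23.6  -1.3 164.6] bz 69.6 yaw-post deg 0.12 toolz [-0.0183  0.0078 -0.9998]
```

View pics/c4.png

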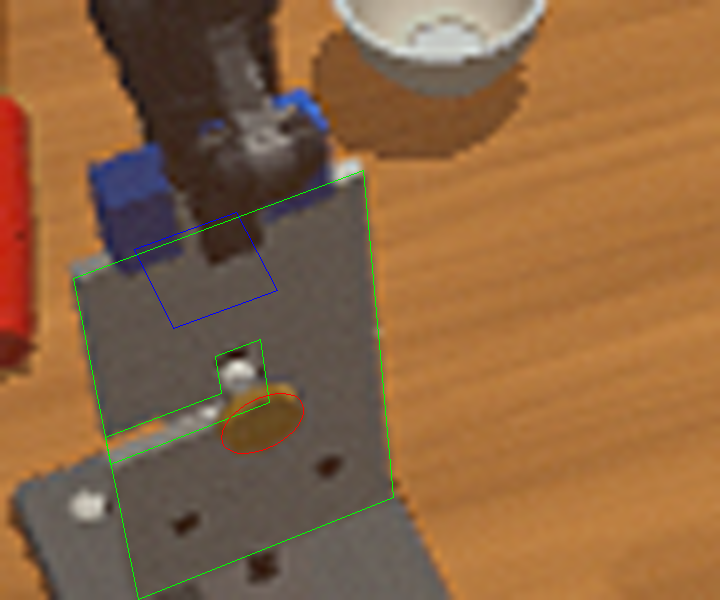

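The crop shows the pin at about (238,373), inside the notch window, with the plate behind the brass head at (260,420). I'll feel for the end wall.

jog_arm([
  [0, 0.001, 0],
  [0, 0.001, 0],
  [0, 0, 0],
  [0, 0, 0],
], roll=[0, 0, 0, 0])

```text
time_s: 8.78
tcp_pos: [0.6211, -0.1451, 0.299]
eef_rot: [[0.991, 0.132, -0.019], [0.132, -0.991, 0.009], [-0.017, -0.012, -1.0]]
ft_force: [-0.7, -0.0, -3.2]
opening: 0.0155
```

```bash
python3 -c "
from h import *
s=bot.state();pose(s)"
```

```text
t 8.78 tcp [ 0.6211 -0.1451  0.299 ] F [-0.7 -0.  -3.2] M [ 0.27  0.1  -0.  ] seat in post mm [ 23.8  -1.6 164.6] bz 69.6 yaw-post deg 0.2 toolz [-0.0189  0.0095 -0.9998]
```

End wall felt: the tool stalled at an estimated y of −1.6, against −1.5 predicted. I'm backing off 1.5 mm and lowering.

jog_arm([
  [0, -0.0015, 0],
  [0, 0, 0],
  [0, 0, 0.002],
  [0, 0, 0.002],
  [0, 0, 0.002],
  [0, 0, 0],
], roll=[0, 0, 0, 0, 0, 0])

```text
time_s: 9.28
tcp_pos: [0.6209, -0.1443, 0.2925]
eef_rot: [[0.991, 0.132, -0.018], [0.132, -0.991, 0.008], [-0.017, -0.01, -1.0]]
ft_force: [-0.3, -0.3, -3.1]
opening: 0.015
```

```bash
python3 -c "
from h import *
s=bot.state();pose(s)"
```

```text
t 9.28 tcp [ 0.6209 -0.1443  0.2925] F [-0.3 -0.3 -3.1] M [-0.04 -0.01 -0.07] seat in post mm [ 23.6  -1.  158.1] bz 63.1 yaw-post deg 0.17 toolz [-0.0183  0.008  -0.9998]
```

jog_arm([
  [0, -0.001, 0],
  [0, 0, 0.002],
  [0, 0, 0.002],
  [0, 0, 0.002],
  [0, 0, 0],
], roll=[0, 0, 0, 0, 0])

```text
time_s: 9.7
tcp_pos: [0.6205, -0.1434, 0.2856]
eef_rot: [[0.991, 0.131, -0.019], [0.131, -0.991, 0.008], [-0.017, -0.01, -1.0]]
ft_force: [0.0, 0.4, -2.4]
opening: 0.0149
```

```bash
python3 -c "
from h import *
s=bot.state();pose(s)"
```

```text
t 9.7 tcp [ 0.6205 -0.1434  0.2856] F [ 0.   0.4 -2.4] M [-0.02  0.02  0.01] seat in post mm [ 23.4  -0.  151.2] bz 56.2 yaw-post deg 0.16 toolz [-0.0185  0.0079 -0.9998]
```

Expected contact is at about seat z 145.5. I'm going down in small steps and watching Fz.

jog_arm([
  [0, 0, 0.0015],
  [0, 0, 0.0015],
  [0, 0, 0.001],
  [0, 0, 0],
], roll=[0, 0, 0, 0])

```text
time_s: 10.03
tcp_pos: [0.6205, -0.1433, 0.2811]
eef_rot: [[0.991, 0.131, -0.019], [0.132, -0.991, 0.008], [-0.017, -0.01, -1.0]]
ft_force: [0.2, -0.3, -2.5]
opening: 0.015
```

```bash
python3 -c "
from h import *
s=bot.state();pose(s)"
```

```text
t 10.03 tcp [ 0.6205 -0.1433  0.2811] F [ 0.2 -0.3 -2.5] M [-0.04  0.03 -0.05] seat in post mm [ 23.3   0.  146.7] bz 51.7 yaw-post deg 0.16 toolz [-0.0186  0.008  -0.9998]
```

jog_arm([
  [0, 0, 0.001],
  [0, 0, 0.0005],
  [0, 0, 0],
], roll=[0, 0, 0])

```text
time_s: 10.28
tcp_pos: [0.6205, -0.1433, 0.2795]
eef_rot: [[0.991, 0.131, -0.019], [0.132, -0.991, 0.008], [-0.017, -0.01, -1.0]]
ft_force: [0.8, 0.1, -2.8]
opening: 0.015
```

```bash
python3 -c "
from h import *
s=bot.state();pose(s)"
```

```text
t 10.28 tcp [ 0.6205 -0.1433  0.2795] F [ 0.8  0.1 -2.8] M [-0.   -0.02 -0.04] seat in post mm [ 23.3   0.  145. ] bz 50.0 yaw-post deg 0.16 toolz [-0.0186  0.008  -0.9998]
```

jog_arm([
  [0, 0, 0.001],
  [0, 0, 0],
  [0, 0, 0],
], roll=[0, 0, 0])

```text
time_s: 10.53
tcp_pos: [0.6206, -0.1433, 0.2792]
eef_rot: [[0.991, 0.131, -0.018], [0.131, -0.991, 0.008], [-0.017, -0.01, -1.0]]
ft_force: [-1.5, -0.5, -2.0]
opening: 0.0149
```

```bash
python3 -c "
from h import *
s=bot.state();pose(s)"
```

```text
t 10.53 tcp [ 0.6206 -0.1433  0.2792] F [-1.5 -0.5 -2. ] M [-0.    0.18  0.03] seat in post mm [ 23.5   0.  144.7] bz 49.7 yaw-post deg 0.15 toolz [-0.018   0.0078 -0.9998]
```

jog_arm([
  [0, 0, 0.001],
  [0, 0, 0.0005],
], roll=[0, 0])

```text
time_s: 10.7
tcp_pos: [0.6208, -0.1433, 0.2788]
eef_rot: [[0.991, 0.131, -0.017], [0.131, -0.991, 0.007], [-0.016, -0.01, -1.0]]
ft_force: [-4.0, -0.4, 8.1]
opening: 0.0153
```

```bash
python3 -c "
from h import *
s=bot.state();pose(s)"
```

```text
t 10.7 tcp [ 0.6208 -0.1433  0.2788] F [-4.  -0.4  8.1] M [0.15 1.24 0.08] seat in post mm [ 2.380e+01 -1.000e-01  1.443e+02] bz 49.3 yaw-post deg 0.15 toolz [-0.017   0.0074 -0.9998]
```

The pin is seated: Fz went from −3 to +8 N, so the contact is about 11 N. I'm easing off, then releasing.

jog_arm([
  [0, 0, -0.0003],
  [0, 0, 0],
  [0, 0, 0],
], roll=[0, 0, 0], squeeze=20)

```text
time_s: 10.95
tcp_pos: [0.6207, -0.1433, 0.2791]
eef_rot: [[0.991, 0.131, -0.017], [0.131, -0.991, 0.007], [-0.016, -0.009, -1.0]]
ft_force: [-0.8, 0.5, -1.0]
opening: 0.0153
```

```bash
python3 -c "
from h import *
s=bot.state();pose(s)"
```

```text
t 10.95 tcp [ 0.6207 -0.1433  0.2791] F [-0.8  0.5 -1. ] M [-0.01  0.08  0.01] seat in post mm [ 2.380e+01 -1.000e-01  1.447e+02] bz 49.7 yaw-post deg 0.15 toolz [-0.0168  0.0072 -0.9998]
```

Light contact, about 2 N on the pin. Opening the gripper.

jog_arm([
  [0, 0, 0],
  [0, 0, 0],
  [0, 0, 0],
  [0, 0, 0],
  [0, 0, 0],
  [0, 0, 0],
], roll=[0, 0, 0, 0, 0, 0], fingers=0.4)

```text
time_s: 11.45
tcp_pos: [0.6213, -0.1433, 0.2793]
eef_rot: [[0.991, 0.131, -0.015], [0.131, -0.991, 0.007], [-0.014, -0.009, -1.0]]
ft_force: [-0.5, 0.3, -0.1]
opening: 0.0509
```

```bash
python3 -c "
from h import *
s=bot.state();pose(s);print(s['opening'])
s,o=bluebox('5');c=o[0][0]
overlay(s,c,'c5.png',np.array([0,0]),.1455,240,220,100,80,7)"
```

```text
t 11.45 tcp [ 0.6213 -0.1433  0.2793] F [-0.5  0.3 -0.1] M [-0.   -0.01  0.03] seat in post mm [ 24.6  -0.2 144.9] bz 49.9 yaw-post deg 0.14 toolz [-0.0154  0.0072 -0.9999]
0.05089959620945594
scene 43 med [ 0.6209 -0.1591  0.2331] min [ 0.6088 -0.1682  0.2108] max [ 0.6796 -0.1104  0.3112]
top 43 med [ 0.6127 -0.1128  0.2351] min [ 0.5652 -0.1186  0.2178] max [ 0.6217 -0.0922  0.5223]
```

View pics/c5.png

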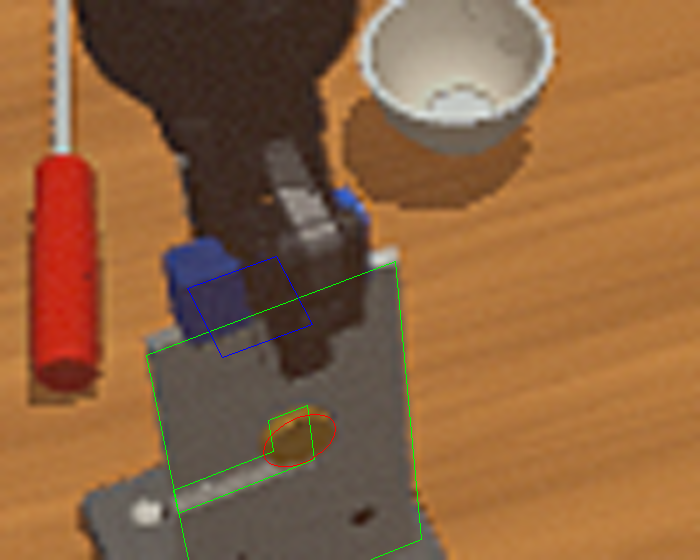

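Released: the notch is at about (290,435) behind the brass head, and the bracket stays upright. I'm retracting straight up.

jog_arm([
  [0, 0, -0.004],
  [0, 0, -0.008],
  [0, 0, -0.01],
  [0, 0, -0.01],
  [0, 0, -0.012],
  [0, 0, -0.015],
  [0, 0, -0.015],
  [0, 0, -0.015],
  [0, 0, -0.015],
  [0, 0, -0.008],
  [0, 0, 0],
  [0, 0, 0],
], roll=[0, 0, 0, 0, 0, 0, 0, 0, 0, 0, 0, 0])

```text
time_s: 12.55
tcp_pos: [0.6233, -0.1438, 0.4076]
eef_rot: [[0.991, 0.132, -0.009], [0.132, -0.991, 0.006], [-0.008, -0.007, -1.0]]
ft_force: [0.4, 0.5, 0.1]
opening: 0.0511
```

jog_arm([
  [-0.01, 0, -0.005],
  [-0.02, 0, 0],
  [-0.025, 0, 0],
  [-0.025, 0, 0],
  [-0.02, 0, 0],
  [-0.01, 0, 0],
  [0, 0, 0],
  [0, 0, 0],
  [0, 0, 0],
], roll=[0, 0, 0, 0, 0, 0, 0, 0, 0])

```text
time_s: 13.3
tcp_pos: [0.5057, -0.1587, 0.4096]
eef_rot: [[0.991, 0.131, -0.016], [0.131, -0.991, 0.008], [-0.015, -0.01, -1.0]]
ft_force: [0.6, 0.3, -0.1]
opening: 0.0512
```

Run:
```python
from h import *
for i in range(2):
    s,o=bluebox('6')
    c,W,m=o[0];P=W[m];P=P[P[:,2]>.22];r=cv2.minAreaRect((P[:,:2]*1e3).astype(np.float32))
    q=(np.r_[np.array(r[0])/1e3,P[:,2].mean()]-O)@Rp*1e3;print('grip top in post mm',q.round(1),r)
print(s['time_s'],s['tcp_pos'],s['ft_force'])
im=np.hstack([o[0][0]['frame'][160:360,200:400],o[1][0]['frame'][130:330,260:460]])
cv2.imwrite('pics/c6.png',cv2.resize(im,(800,400),interpolation=cv2.INTER_CUBIC)[:,:,::-1])
```

```text
scene 159 med [ 0.6194 -0.1401  0.2334] min [ 0.6073 -0.1681  0.2203] max [ 0.6297 -0.1097  0.2364]
top 238 med [ 0.6164 -0.1376  0.235 ] min [ 0.5479 -0.1669  0.2175] max [ 0.6287 -0.1069  0.6567]
grip top in post mm [ 24.7   0.9 233.2] ((618.9120483398438, -138.6627197265625), (16.11748695373535, 58.944374084472656), 7.76273775100708)
scene 159 med [ 0.6196 -0.1392  0.2334] min [ 0.6078 -0.1676  0.2294] max [ 0.6308 -0.1101  0.2377]
top 240 med [ 0.6165 -0.1374  0.2348] min [ 0.5477 -0.1668  0.2174] max [ 0.6286 -0.1068  0.6578]
grip top in post mm [ 24.7   0.7 233.3] ((618.9544677734375, -138.85374450683594), (15.972207069396973, 57.71211624145508), 8.880645751953125)
13.4 [ 0.50607719 -0.15846062  0.40943502] [-0.28884949 -0.07685443  0.14775515]
```

View pics/c6.png

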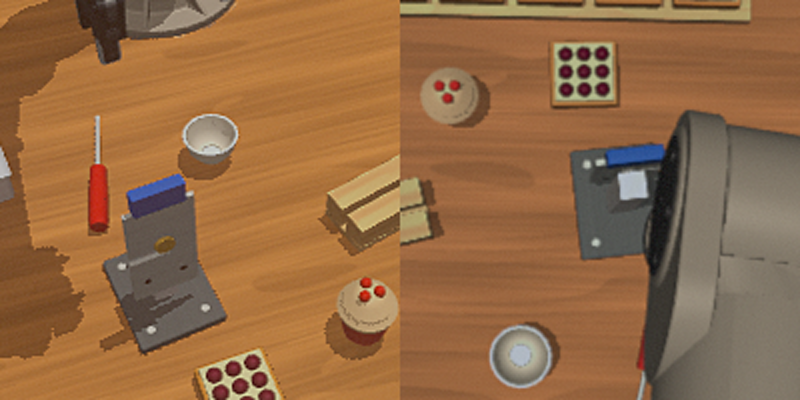

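The bracket hangs upright behind the brass head at (165,243), still, and nothing else looks moved. Handing in.

```bash
python3 -c "
from plant import bot
print(bot.sign_off())"
```

```text
the job is handed in; nothing more can be done
None
```

The blue-gripped bracket now hangs on the cake stand's pin, released, and I have handed the job in; the hand-in gives no verdict. The robot's clock read about 13.4 s.

**What I did:**
- I lifted the bracket out of the rack and found the pin at about z 145.5 mm in the pictures.
- I slid the bracket in from the +y side, behind the brass head. The slot's end wall touched at an estimated y of −1.6 mm, against −1.5 predicted.
- I backed off and lowered it until the pin seated at seat z of about 144.5 mm. The highest contact I saw was about 11–12 N, read at the end of each move.
- I eased that to about 2 N, opened the gripper and moved it well away.

**Last checks:**
- **Position:** two pictures agreed within 0.2 mm. The grip bar's centre is at x 24.7, y +0.8 in the post's frame, and its top is at about z 235, which puts the seat at about 145 mm.
- **Angle:** the bracket looks upright, and its yaw is within about 1.5° of the post's.
- **Other things:** the tart, bowl, red cupcake and screwdriver look unmoved by eye. The white-gripped bracket, dark cupcake and dessert tub were outside or only partly in the last crop, so I did not check them again. The arm was kept clear of them.
- **Disagreements:** the two cameras differ by 1–2 mm in height. The tool carried a drift tilt of about 1° throughout.

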